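Draw out the umbrella stand's drip tray with the pull hook

TASK

Take the orange-handled pull hook from its round cork mat, drop its down-turned tip into the finger hole of the umbrella stand's drip tray, and draw the tray out until you feel its sprung end stop; keep a light pull against the stop for about a second. Then unhook, leave the tray out, and stand the hook upright again wholly on the mat. Move the tray with the hook only, gently (never more than about 20 N of push or pull on it), and leave the other things on the ledge where they are.

Things in the scene. Friction and masses are not known exactly. Their poses are not given: they have to be found in the camera images.
- stand: Low brushed-aluminium umbrella stand, fixed to the ledge: housing 220 mm deep (x), 200 wide (y), 52 high; over its rear half two columns, a cross bar with clamp rings and two compact umbrellas, up to 300 mm high. Origin: centre of its underside. Its own -x points out of its front, the way the tray comes out.
- tray: Drip tray sliding out along the stand's -x only, against about 2 N of friction; axes as the stand's. Starts 0 to 70 mm out. 60 to 110 mm further (differs each time, cannot be seen) it meets a sprung buffer: gives from about 3.5 N, then 1 mm per 3.5 N, solid after 12 mm. Let go, the buffer takes back what it gave; the tray stays there. Origin: ledge level, middle of its front panel.
- tray_hole (a point): Centre of the round finger hole (18 mm diameter) in the tray's aluminium lip, at the lip's top. The lip is level, 120 mm wide, 6 mm thick, its top 40 mm above the ledge, free space beneath; it sticks out 42 mm in front of the tray's front panel (170 mm wide, 40 mm high). The hole's centre is 24 mm from the panel, 18 mm from the lip's outer edge. Axes as the stand's.
- hook_grip (a point): Centre of the pull hook's orange handle, a square block 24 x 24 mm, faces square to the hook's x and y, 55 mm high; the point is 68 mm above the hook's underside. Grasp it from above. Axes as the hook's.
- hook_tip (a point): Lowest point of the hook's down-turned tip: a round pin 12 mm in diameter with a rounded end, 58 mm along the hook's own +x from the handle's axis, 64 mm below hook_grip, 4 mm above the level of the foot's underside, 18 mm below the underside of the arm.
- hook: Pull hook, about 0.22 kg, upright on a round steel foot (48 mm diameter, 10 high); 14 mm shank up to the handle. Origin: centre of the foot's underside, z up. A round arm 12 mm thick leaves the shank along the hook's +x, underside 22 and top 34 mm above the foot's underside, ending in a down-turned tip. At the start the arm points within 45 degrees of world -y.
- mat_top (a point): Centre of the top of the fixed round cork mat, 110 mm in diameter, 4 mm thick, on which the hook stands.
- stapler: Chrome stapler, 125 x 36 x 44 mm, origin under its centre. Leave alone.
- paperweight: Green glass paperweight, 72 mm across, 48 mm high, origin under its centre. Leave alone.
- badge_clip: White plastic visitor badge with a blue clip, 104 x 54 x 10 mm, lying flat, origin under the badge's centre. Leave alone.
- key_fob: Steel key fob with a brass ring, 73 x 26 x 8 mm, lying flat, origin under the fob's centre. Leave alone.
There are look-alikes about, which are no part of the job. Of the things shaped like the part that bears mat_top, the cork one is meant.

How it is judged:
On the way, in this order (a step that is already met when the one before it is completed fails the run):
1. the hook's tip is down in the finger hole, at least 6 mm below the lip's top (horizontal distance between hook_tip and tray_hole below 0.009 m and z of hook_tip in the frame of tray_hole below -0.006 m), for 0.1 s.
2. the hook keeps the tray drawn against its sprung stop with at least 5 N, at rest, for half a second (value of joint tray above 0.107 m and contact force between hook and tray above 5 N and linear speed of tray below 0.015 m/s), for 0.5 s.
At the end, for the whole second after the job is handed in: The tray is left drawn out to within 20 mm of its stop (which is at 0.11 m of the tray's joint); the hook stands upright (within 4.5 degrees), released and at rest, its foot wholly on the mat (axis within 31 mm of the mat's centre) (value of joint tray above 0.09 m and horizontal distance between hook_grip and mat_top below 0.031 m and z of hook_grip in the frame of mat_top between 0.062 and 0.074 m and angle between hook's own z axis and vertical below 0.08 rad and linear speed of each of hook, tray below 0.02 m/s); the robot touches nothing.
It fails at once if the hook bears on the tray with more than 20 N (contact force between hook and tray above 20 N).
It fails at once if the gripper or arm touches the tray (contact force between any of the fingers, the arm and tray above 0.5 N).
It fails at once if a bystander is moved by more than 15 mm (distance of any of stapler, paperweight, badge_clip, key_fob from where it was at the start of the episode above 0.015 m).
It also fails if it takes over 58 s, if anything falls off the work surface, if the arm or the gripper's body presses on something with over 40 N, if the wrist force passes 120 N, or if a joint passes its speed limit or range.

ROBOT

A 7-joint arm with a two-finger parallel gripper is mounted at the origin on the work surface. World frame = base frame: x ahead of the robot, y to its left, z up, the work surface at z = 0. Lengths are in m, angles in rad, forces in N, time in s.
With the tool pointing down it reaches from about 0.35 to 0.9 m from the base axis. Payload 7.2 kg.
Tool frame: the origin (TCP) lies at the very end of the fingers, on their centre line; the grasp point (between the pads) lies 19 mm behind it; z points along the fingers, y is the line along which they close (so a half turn about z gives the same grasp; the last joint's range is limited). The gripper opens to 88 mm and grips with 3 to 60 N. Pads are 20 mm wide; open, the fingers measure 115 mm over their backs; the gripper's body (75 mm by 178 mm) begins 61 mm behind the grasp point.
Start: joints at [-1.336, 0.411, -0.013, 1.596, 0.006, 1.134, -0.082], TCP at [0.186, 0.597, 0.19] pointing down, gripper open.
Joint ranges: [-2.95, 2.95], [-0.29, 1.99], [-1.47, 1.44], [0.14, 2.54], [-1.03, 4.17], [0.13, 1.85], [-2.86, 2.86]. Speed limits (rad/s): [2.39, 2.39, 3.01, 3.01, 3.14, 3.14, 3.14].

INTERFACE

Orientations are given as a 3x3 rotation matrix whose columns are the frame's x, y, z axes.
In Python, from station import * gives the robot as it stands.
- The arm moves only by the shell command python3 -m pendant 'ROWS' [FORCE]. ROWS is JSON, a list of rows, each a list of 7 numbers: the shift along the tool's x, y, z normalised to -1 to 1, where 1 is 100 mm, then the turn, a rotation vector about the tool's x, y, z normalised to -1 to 1, where 1 is 4 degrees, then the gripper command: -1 is fully open, 1 is shut, values between are in proportion. In form: [[dx, dy, dz, rx, ry, rz, gripper], ...]. A call has 1 to 10 rows; each row shifts and turns the commanded pose from where the row before left it, along the tool's axes as they then stand; what a row does not reach is not made up. A row lasts 1/8 s, in which the tool goes at most 62.5 mm and 10.7 degrees, less where a joint would pass 70% of its speed; a pose out of reach is approached as far as the arm can. A call with a number of a shift or a turn outside -1 to 1 is refused whole. A call with a gripper value outside its range is refused whole. The fingers move at their own pace and stop on an object; FORCE is the grip in N (left out, the last holds). Time passes only in rows, so rows that do not move let the fingers close. It gives the time, the measured TCP pose, the force, the opening and the grip force at its end, in the units of the state.
- state(): the state, without advancing time (a new reading comes with each control period).
- read_camera(name): name is "side" or "top"; returns a dict with "img" (400x640x3 uint8, blue, green, red), "depth" (400x640 float32, m along the optical axis (not along the pixel's ray), 0 where there is no reading), "camera_matrix" (3x3 intrinsics, pixels), "xyz" and "orientation" of the camera in the world. Camera axes: x right, y up, looking along -z (the intrinsics and any distortion apply to the point x, -y, -z); pixel columns grow to the right and rows downward; lengths in m; the calibration is good to about 2 mm. A picture is of the moment at which its call begins.
- job_done(): hands the job in; it is judged then, once.
Trained networks look in a picture, given as the dict that the camera call returned (one of the last four; its "shot" number tells which), for a name from the list of things; names that differ only in an ending like _2 or _b are one class to them, and where a whole thing is asked for, a point or a joint stands for the part that bears it (a point fixed in the world has none). Each returns a list of dicts, best first, with "score" (0 to 1); they miss things now and then, are a little off and sometimes report something else, mostly with a low value. They report only what shows in the picture. A call takes as long as a camera call. They do not tell look-alikes from the thing itself.
- find_in(picture, target): "xy" ([column, row] in pixels, amid what is visible of it).
The state is a dict: "clock": time; "q": joint angles; "qd": joint speeds; "joint_efforts": joint torques, N m; "position": TCP position; "ee_rot": TCP orientation; "ft_force": force on the tool from outside, world axes, zero at the start; "moment": the same for the moment, N m; "gripper_width": finger opening in m; "grasp_force": force on a finger pad.
Only numpy, scipy, OpenCV 4.12 (cv2) and the standard library are available. Lean on these libraries where they do the work, as an engineer would, in place of code of your own. Each camera call takes 0.05 s, during which the arm holds its last target. There are 200 camera calls.

## Working session

There is one attempt and no reset: what is moved stays moved. The work goes in short steps, Python scripts to look and compute and a shell command to move; the robot and the scene stay as the last step left them, time stands still between calls to the robot, and variables do not carry over. Pictures are saved under pics/ and viewed, at most 10 in all, crops included, and the job is handed in when it is done.

```bash
mkdir -p pics; cat > h.py <<'E'
from station import *
import numpy as np, cv2
def cam(n):
    return read_camera(n)
def save(p,f,box=None,s=1):
    im=p["img"]
    if box: im=im[box[1]:box[3],box[0]:box[2]]
    cv2.imwrite("pics/"+f,cv2.resize(im,None,fx=s,fy=s,interpolation=cv2.INTER_CUBIC))
def ray(p,uv):
    K=np.array(p["camera_matrix"]);d=np.linalg.inv(K)@[uv[0],uv[1],1]
    return np.array(p["orientation"])@(d*[1,-1,-1])
def pt(p,uv,d=None):
    if d is None: d=p["depth"][int(round(uv[1])),int(round(uv[0]))]
    return np.array(p["xyz"])+ray(p,uv)*d
def onz(p,uv,z):
    r=ray(p,uv);o=np.array(p["xyz"]);return o+r*(z-o[2])/r[2]
def proj(p,X):
    c=np.array(p["orientation"]).T@(np.array(X)-p["xyz"]);c=c*[1,-1,-1];q=np.array(p["camera_matrix"])@c;return q[:2]/q[2]
E
python3 - <<'E'
from h import *
for n in("top","side"):
    p=cam(n);save(p,n+"1.png");print(n,p["xyz"],np.round(p["orientation"],3).tolist(),p["camera_matrix"].tolist() if hasattr(p["camera_matrix"],'tolist') else p["camera_matrix"], [k for k in p])
    for t in("stand","tray","tray_hole","hook","hook_grip","hook_tip","mat_top","stapler","paperweight","badge_clip","key_fob"):
        for r in find_in(p,t)[:4]: print(t,np.round(r["xy"],1),round(r["score"],2),np.round(pt(p,r["xy"]),3))
s=state();print(s["position"],s["ee_rot"],s["gripper_width"])
E
```

```text
top [ 0.45803145 -0.03501735  1.14051301] [[0.021, 0.994, -0.105], [-1.0, 0.02, -0.011], [-0.008, 0.105, 0.994]] [[469.0412827274328, 0.0, 320.45158440811844], [0.0, 469.0412827274328, 204.8773907123943], [0.0, 0.0, 1.0]] ['img', 'depth', 'camera_matrix', 'xyz', 'orientation', 'shot']
stand [478.9 227.6] 0.92 [ 0.527 -0.39   0.057]
tray_hole [415.7 240. ] 0.86 [ 0.496 -0.248  0.035]
hook_grip [226.3 212.9] 0.61 [0.546 0.186 0.096]
hook_tip [230.7 213.9] 0.88 [0.549 0.188 0.038]
mat_top [182.8 260.9] 0.78 [0.436 0.307 0.003]
mat_top [227.9 204.2] 0.66 [0.574 0.2   0.017]
stapler [259.  120.9] 0.75 [0.773 0.128 0.044]
paperweight [325.5 124.8] 0.96 [ 0.766 -0.031  0.048]
badge_clip [288.4 295.5] 0.59 [0.359 0.049 0.004]
key_fob [174.9 144.5] 0.77 [0.72  0.339 0.009]
key_fob [326.7 126.2] 0.7 [ 0.762 -0.034  0.048]
side [0.3484621  0.49116926 0.74856254] [[-0.909, 0.329, -0.255], [-0.416, -0.709, 0.57], [0.007, 0.624, 0.781]] [[380.0780584854456, 0.0, 317.73508718501716], [0.0, 380.0780584854456, 198.76324646098453], [0.0, 0.0, 1.0]] ['img', 'depth', 'camera_matrix', 'xyz', 'orientation
[... 242 characters left out ...]
0.073]
hook_grip [288.2 278.1] 0.64 [0.54  0.2   0.068]
hook_tip [287.6 277.3] 0.92 [0.541 0.2   0.071]
mat_top [275.  296.3] 0.91 [0.564 0.221 0.003]
mat_top [317.8 359.2] 0.84 [0.431 0.298 0.003]
mat_top [333.9 237.1] 0.72 [0.51  0.037 0.006]
stapler [209.6 220.6] 0.87 [0.775 0.137 0.042]
paperweight [248.8 178.6] 0.92 [ 0.761 -0.011  0.042]
badge_clip [396.  266.3] 0.97 [0.356 0.049 0.005]
badge_clip [276.2 298.4] 0.55 [0.56  0.224 0.004]
key_fob [177.7 317.4] 0.8 [0.716 0.343 0.01 ]
[0.18636709 0.5965831  0.19002827] [[-9.54513931e-01  2.98166321e-01 -2.25916740e-05]
 [ 2.98166320e-01  9.54513931e-01  1.29428027e-05]
 [ 2.54231754e-05  5.61800923e-06 -1.00000000e+00]] 0.08808500970355335
```

View pics/top1.png

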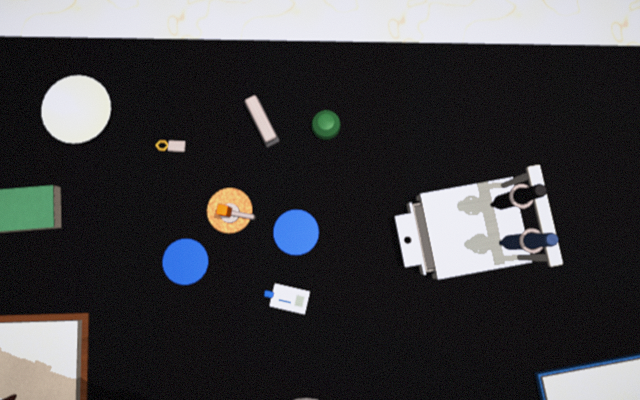

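View pics/side1.png

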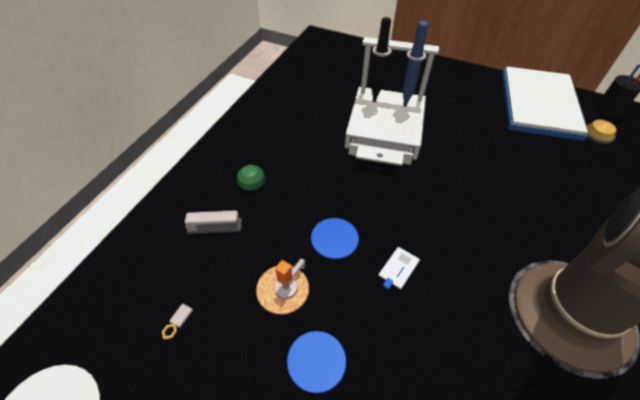

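Top view: the pull hook with its orange handle is at (224,211) on the cork mat centred at (229,210). Mat look-alikes are the blue discs at (185,261) and (296,232); I choose the cork one. The tray lip with its dark hole is at (407,240), and the arm points right, towards world -y. In the side view the hook is at (285,275) on the cork mat at (283,289), and the tray hole is at (380,155).

```bash
cat >> h.py <<'E'
def cloud(p):
    v,u=np.mgrid[0:400,0:640];K=np.array(p["camera_matrix"]);d=p["depth"]
    c=np.stack([(u-K[0,2])/K[0,0]*d,-(v-K[1,2])/K[1,1]*d,-d],-1)
    return c@np.array(p["orientation"]).T+np.array(p["xyz"])
E
cat > m.py <<'E'
from h import *
def measure(p,n,verbose=1):
    X=cloud(p);hsv=cv2.cvtColor(p["img"],cv2.COLOR_BGR2HSV);d=p["depth"]>0
    o=d&(X[...,2]>.04)&(X[...,2]<.15)&(hsv[...,0]<20)&(hsv[...,1]>150)
    near=(np.hypot(X[...,0]-.56,X[...,1]-.2)<.15)
    t=o&near
    zz=np.percentile(X[t][:,2],90)
    tp=t&(X[...,2]>zz-.006);print(n,"handle n",t.sum(),"topz",zz,"top mean",X[tp].mean(0),"rect",cv2.minAreaRect(X[tp][:,:2].astype(np.float32)*1000))
    a=d&near&(X[...,2]>.022)&(X[...,2]<.045)&~o
    # cork
    ck=d&near&(X[...,2]<.012)&(hsv[...,0]>5)&(hsv[...,0]<25)&(hsv[...,1]>80)
    (c,r)=cv2.minEnclosingCircle(X[ck][:,:2].astype(np.float32));print("cork",c,r,"z",np.median(X[ck][:,2]))
    if a.sum()>4: print("arm n",a.sum(),X[a].mean(0), "far", X[a][np.argsort(X[a][:,1])[:6]].round(3).tolist())
    b=d&(X[...,0]>.35)&(X[...,0]<.7)&(X[...,1]<-.15)&(X[...,1]>-.6)
    h=b&(abs(X[...,2]-.052)<.006);l=b&(abs(X[...,2]-.04)<.005)&(X[...,1]>-.29)
    print("housing",cv2.minAreaRect(X[h][:,:2].astype(np.float32)*1000),"lip",cv2.minAreaRect(X[l][:,:2].astype(np.float32)*1000),np.median(X[l][:,2]))
E
python3 - <<'E'
from m import *
for n in("top","side"):
    p=cam(n);measure(p,n)
    hole=[407.5,240] if n=="top" else [380,155]
    u,v=map(int,hole);g=p["img"][v-10:v+11,u-12:u+13].max(2);m=cv2.GaussianBlur(g,(3,3),0);print(m[4:17,4:21]);
    if n=="side":
        a=cv2.resize(p["img"][220:330,230:340],None,fx=5,fy=5,interpolation=2);b=cv2.resize(p["img"][130:180,340:420],None,fx=3,fy=3)
        cv2.imwrite("pics/crop1.png",a); 
    else: save(p,"crop2.png",(190,170,450,290),3)
E
```

```text
top handle n 144 topz 0.10077900025015796 top mean [0.55428962 0.19642315 0.09874181] rect ((554.81689453125, 196.53138732910156), (23.45570945739746, 23.24649429321289), 79.44075012207031)
cork (0.5591205358505249, 0.20080837607383728) 0.1492016315460205 z 0.00352469874365835
arm n 119 [0.54864852 0.16007154 0.03638548] far [[0.545, 0.134, 0.033], [0.543, 0.134, 0.03], [0.548, 0.135, 0.029], [0.545, 0.135, 0.041], [0.541, 0.135, 0.023], [0.543, 0.135, 0.038]]
housing ((522.5347900390625, -352.0335693359375), (200.36842346191406, 282.123779296875), 11.510931968688965) lip ((508.1090393066406, -241.2947998046875), (183.2116241455078, 67.58016967773438), 11.497493743896484) 0.04050063243395663
[[230 248 246 245 246 246 247 246 245 246 246 246 246 245 245 245 246]
 [223 248 247 246 246 244 237 230 226 229 235 242 246 246 245 245 246]
 [213 246 248 247 244 228 199 174 167 173 194 222 241 246 246 245 246]
 [198 241 248 247 235 192 133  93  83  93 127 179 224 243 246 246 246]
 [180 235 249 246 219 150  73  32  23  34  67 130 198 238 247 246 246]
 [162 230 250 244 206 122  42   9   6  11  3
[... 1452 characters left out ...]
239 237 231 223 216 213 214 221 229 235 237 238 238 237 237]
 [239 239 238 232 217 196 181 174 177 190 210 227 235 237 238 238 238]
 [239 239 238 228 202 169 147 139 141 155 184 215 232 237 238 238 238]
 [239 239 238 228 201 165 139 128 128 139 170 208 230 237 238 238 238]
 [238 238 238 232 214 186 160 146 143 153 181 214 233 238 238 238 238]
 [231 233 235 234 227 213 196 182 179 188 207 227 236 238 239 239 239]
 [205 211 217 221 222 220 216 212 212 218 227 234 237 238 239 239 239]
 [155 164 173 181 188 195 201 206 212 217 222 227 231 233 235 236 237]
 [ 96 104 114 125 135 145 154 163 172 181 189 197 205 211 217 221 224]
 [ 49  55  63  71  80  88  96 104 115 125 135 146 155 164 173 181 189]]
```

View pics/crop2.png

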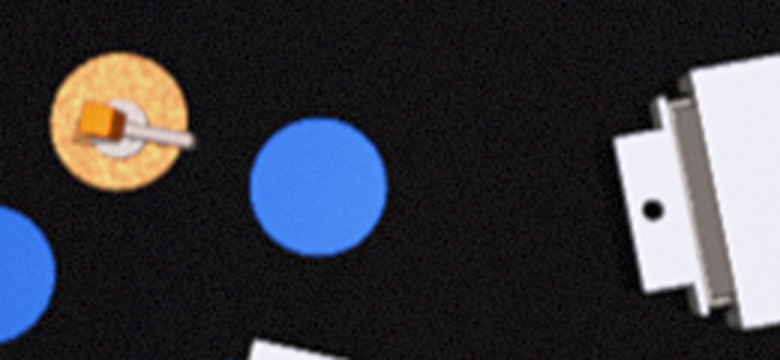

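View pics/crop1.png

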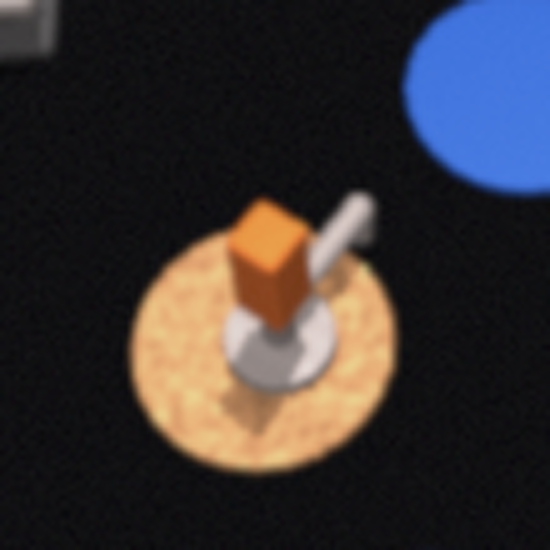

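The crops confirm the hook: square orange handle, steel foot and arm towards lower right, standing on the cork mat. The hole is at full-image (407,240). Next, its metric position and the mat centre.

```bash
python3 - <<'E'
from h import *
for n,h in(("top",(407,240)),("side",(379,155))):
    p=cam(n);X=cloud(p);hsv=cv2.cvtColor(p["img"],cv2.COLOR_BGR2HSV)
    u,v=h;g=p["img"][v-7:v+8,u-8:u+9].max(2).astype(float)
    if n=="side": g=g[:12] ; 
    w=np.clip(190-g,0,None);k,lab,st,_=cv2.connectedComponentsWithStats((w>0).astype(np.uint8));i=lab[7,8];w*=(lab==i)
    yy,xx=np.mgrid[0:w.shape[0],0:w.shape[1]];c=[u-8+(w*xx).sum()/w.sum(),v-7+(w*yy).sum()/w.sum()]
    print(n,"hole",c,onz(p,c,.04),onz(p,c,.037))
    m=((hsv[...,0]>5)&(hsv[...,0]<28)&(hsv[...,1]>60)&(hsv[...,2]>60)&(X[...,2]<.012)&(np.hypot(X[...,0]-.56,X[...,1]-.2)<.1)).astype(np.uint8)
    k,lab,st,_=cv2.connectedComponentsWithStats(m);i=1+st[1:,4].argmax()
    ctr,r=cv2.minEnclosingCircle(X[lab==i][:,:2].astype(np.float32)*1000);print("mat",ctr,r,np.median(X[lab==i][:,2]))
s=state();t=[.554,.197];R=np.array(s["ee_rot"]);print("to hook, tool mm",R.T@(np.array([*t,.046])-s["position"])*1000)
E
```

```text
top hole [np.float64(407.1596484804101), np.float64(239.64555108019042)] [ 0.49650889 -0.22760328  0.04      ] [ 0.49661378 -0.22812827  0.037     ]
mat (561.6769409179688, 200.13772583007812) 58.199073791503906 0.0038235828631179025
side hole [np.float64(379.4566160520607), np.float64(154.90780911062907)] [ 0.49379383 -0.22888589  0.04      ] [ 0.49440916 -0.23193455  0.037     ]
mat (563.4146728515625, 192.59619140625) 63.630619049072266 0.004449754252561333
to hook, tool mm [-470.01060362 -271.79819301  144.04889204]
```

```bash
python3 -m pendant '[[-0.47,-0.272,0,0,0,0,-1],[-0.47,-0.272,0,0,0,0,-1],[-0.47,-0.272,0,0,0,0,-1],[-0.47,-0.272,0,0,0,0,-1],[-0.47,-0.272,0,0,0,0,-1],[-0.47,-0.272,0,0,0,0,-1],[-0.47,-0.272,0,0,0,0,-1],[-0.47,-0.272,0,0,0,0,-1],[-0.47,-0.272,0,0,0,0,-1],[-0.47,-0.272,0,0,0,0,-1]]'
python3 -m pendant '[[0,0,0.2,0,0,-0.9,-1],[0,0,0.2,0,0,-0.9,-1],[0,0,0.1,0,0,0,-1],[0,0,0,0,0,0,-1]]'
python3 - <<'E'
from h import *
s=state();R=np.array(s["ee_rot"]);print(R.round(3).tolist(),"yaw y",np.degrees(np.arctan2(R[1,1],R[0,1])))
print("rem mm",R.T@(np.array([.5535,.197,.046])-s["position"])*1000,s["ft_force"])
p=cam("side");save(p,"a.png",(200,180,380,320),4)
E
```

```text
clock: 2.65
position: [0.555, 0.1956, 0.1903]
ee_rot: [[-0.955, 0.298, 0.001], [0.298, 0.955, 0.0], [-0.0, 0.001, -1.0]]
ft_force: [1.4, 0.6, -0.2]
gripper_width: 0.0878
grasp_force: 0.0
clock: 3.15
position: [0.5535, 0.1968, 0.1396]
ee_rot: [[-0.984, 0.177, -0.001], [0.177, 0.984, -0.0], [0.001, -0.001, -1.0]]
ft_force: [-1.3, -0.2, 0.1]
gripper_width: 0.0875
grasp_force: 0.0
[[-0.984, 0.177, -0.001], [0.177, 0.984, -0.0], [0.001, -0.001, -1.0]] yaw y 79.78559807677168
rem mm [-3.62805228e-02  2.82992635e-01  9.36272267e+01] [-1.32298152 -0.23034756  0.06119539]
```

View pics/a.png

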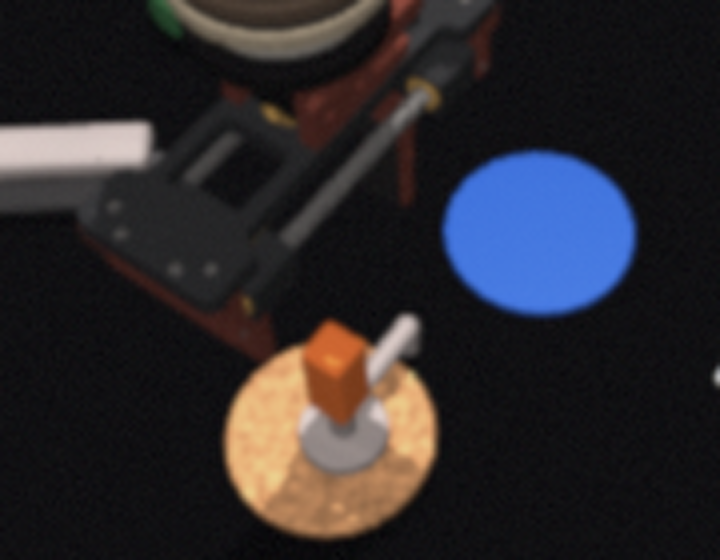

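The open fingers straddle the handle (crop pixel ~(335,350)), one on each side along the arm. I descend and grip.

```bash
python3 -m pendant '[[0,0,0.2,0,0,0,-1],[0,0,0.2,0,0,0,-1],[0,0,0.2,0,0,0,-1],[0,0,0.2,0,0,0,-1],[0,0,0.13,0,0,0,-1],[0,0,0,0,0,0,-1],[0,0,0,0,0,0,0.2]]' 50
python3 -m pendant '[[0,0,0,0,0,0,1],[0,0,0,0,0,0,1],[0,0,0,0,0,0,1],[0,0,0,0,0,0,1],[0,0,0,0,0,0,1],[0,0,0,0,0,0,1]]' 60
```

```text
clock: 4.08
position: [0.5545, 0.1971, 0.0479]
ee_rot: [[-0.984, 0.176, 0.001], [0.176, 0.984, 0.001], [-0.001, 0.001, -1.0]]
ft_force: [0.2, 0.2, 0.1]
gripper_width: 0.0809
grasp_force: 0.0
clock: 4.82
position: [0.5539, 0.1968, 0.047]
ee_rot: [[-0.984, 0.176, -0.0], [0.176, 0.984, 0.0], [0.0, 0.0, -1.0]]
ft_force: [0.5, 0.3, -0.3]
gripper_width: 0.0239
grasp_force: 59.9
```

```bash
python3 -m pendant '[[0,0,-0.15,0,0,0,1],[0,0,-0.2,0,0,-0.9,1],[0,0,-0.2,0,0,-0.9,1],[0,0,-0.2,0,0,-0.9,1],[0,0,-0.2,0,0,-0.9,1],[0,0,0,0,0,-0.9,1],[0,0,0,0,0,-0.9,1],[0,0,0,0,0,0,1]]'
python3 -m pendant '[[0.14,-0.35,0,0,0,0,1],[0.24,-0.6,0,0,0,0,1],[0.24,-0.6,0,0,0,0,1],[0.24,-0.6,0,0,0,0,1],[0.24,-0.6,0,0,0,0,1],[0.24,-0.6,0,0,0,0,1],[0.07,-0.12,0,0,0,0,1],[0,0,0,0,0,0,1],[0,0,0,0,0,0,1]]'
python3 - <<'E'
from h import *
s=state();R=np.array(s["ee_rot"]);print("yaw y",np.degrees(np.arctan2(R[1,1],R[0,1])),s["gripper_width"])
print("rem mm",R.T@(np.array([.484,-.171,.080])-s["position"])*1000,s["ft_force"])
for n in("side","top"):
    p=cam(n);save(p,n+"b.png",(300,100,450,210) if n=="side" else (330,170,490,290),5)
    pos=s["position"]; tip=np.array(pos)-R[:,1]*.058-[0,0,.039];print(n,"tip px pred",proj(p,tip),"hole px",proj(p,[.4955,-.228,.04]), [(r["xy"],r["score"]) for r in find_in(p,"hook_tip")])
E
```

```text
clock: 5.82
position: [0.5539, 0.1966, 0.1428]
ee_rot: [[-0.98, -0.198, 0.0], [-0.198, 0.98, 0.0], [-0.0, 0.0, -1.0]]
ft_force: [-0.2, 0.4, -1.7]
gripper_width: 0.0233
grasp_force: 59.9
clock: 6.95
position: [0.4871, -0.1588, 0.1421]
ee_rot: [[-0.98, -0.201, 0.0], [-0.201, 0.98, 0.001], [-0.0, 0.001, -1.0]]
ft_force: [0.5, 0.8, -2.8]
gripper_width: 0.0239
grasp_force: 59.9
yaw y 101.56907324756925 0.023871333952755418
rem mm [  5.51350622 -11.37983976  62.05209915] [ 0.45247199  0.82301773 -2.83808678]
side tip px pred [379.22341987 139.63774659] hole px [378.73182595 154.93021278] [([378.0, 151.1], 0.93)]
top tip px pred [406.72930682 237.62019329] hole px [407.32912547 240.08156891] [([289.4, 296.4], 0.61)]
```

View pics/sideb.png

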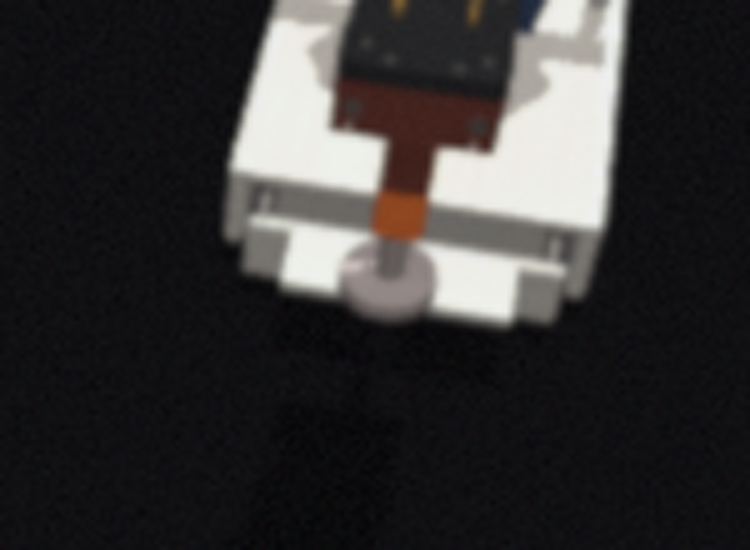

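```bash
python3 -m pendant '[[0.055,-0.114,0,0,0,0,1],[0,0,0.2,0,0,0,1],[0,0,0.2,0,0,0,1],[0,0,0.17,0,0,0,1],[0,0,0,0,0,0,1],[0,0,0,0,0,0,1],[0,0,0,0,0,0,1]]'
python3 - <<'E'
from h import *
for n in("side","top"):
    p=cam(n);s=state();R=np.array(s["ee_rot"]);save(p,n+"c.png",(320,110,440,200) if n=="side" else (350,190,470,280),6)
    pos=np.array(s["position"]);tip=pos-R[:,1]*.058-[0,0,.039]
    print(n,pos.round(4),"tip",tip,"px",proj(p,tip),"foot mid px",proj(p,pos-[0,0,.038]),"handle top",proj(p,pos+[0,0,.0525]),"armtop", proj(p,tip+[0,0,.03]), "hole",proj(p,[.4955,-.228,.04]))
print(s["ft_force"])
a=cv2.imread("pics/sidec.png");b=cv2.imread("pics/topc.png");cv2.imwrite("pics/c.png",cv2.resize(np.vstack([a,b]),None,fx=.55,fy=.55))
E
```

```text
clock: 8.02
position: [0.4839, -0.1734, 0.0858]
ee_rot: [[-0.98, -0.199, 0.001], [-0.199, 0.98, -0.0], [-0.001, -0.001, -1.0]]
ft_force: [0.5, 0.5, -2.4]
gripper_width: 0.0236
grasp_force: 59.9
side [ 0.4838 -0.1733  0.0857] tip [ 0.49534886 -0.23018775  0.04677012] px [379.39795514 152.56669774] foot mid px [376.50667117 168.0220568 ] handle top [381.43196895 141.44664429] armtop [380.96043269 144.13953653] hole [378.73182595 154.93021278]
top [ 0.4838 -0.1733  0.0857] tip [ 0.49531787 -0.2301479   0.04669112] px [408.76135481 240.09114428] foot mid px [384.28238968 244.5517067 ] handle top [389.67731553 243.65634732] armtop [411.13465538 239.68606075] hole [407.32912547 240.08156891]
[ 0.08337824 -0.57884447 -1.81408881]
```

View pics/c.png

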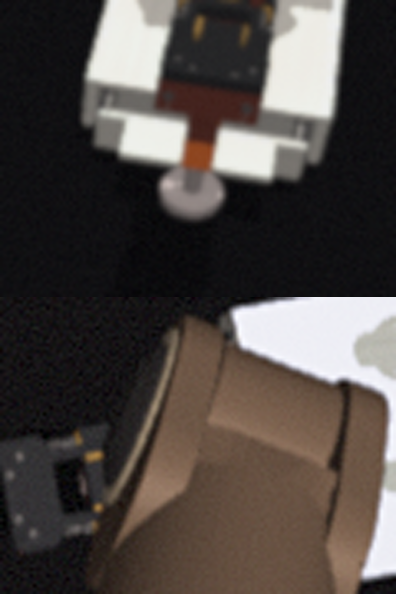

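```bash
python3 - <<'E'
from h import *
s=state();R=np.array(s["ee_rot"]);pos=np.array(s["position"])
U=[]
for i in range(3):
    p=cam("side");g=p["img"].max(2).astype(float);hsv=cv2.cvtColor(p["img"],cv2.COLOR_BGR2HSV)
    # foot: rows below lip edge, intensity-edge midpoints per row
    out=[]
    for v in range(166,172):
        r=g[v,360:396];h=r.max()/2;i0=np.where(r>h)[0];a,b=i0[0],i0[-1]
        l=a-1+(h-r[a-1])/(r[a]-r[a-1]);rr=b+(r[b]-h)/(r[b]-r[b+1]);out.append((v,round(360+(l+rr)/2,2),round(rr-l,1),int(r.max())))
    print(out) if i==0 else 0
# predicted silhouette midpoints of foot
th=np.linspace(0,2*np.pi,200);pts=np.array([proj(p,pos+[.024*np.cos(t),.024*np.sin(t),-.043+z]) for t in th for z in(0,.01)])
hull=cv2.convexHull(pts.astype(np.float32))[:,0]
m=np.zeros((4000,6400),np.uint8);cv2.fillPoly(m,[np.round((hull+.5)*10).astype(int)],1)
print([(v,(np.where(m[v*10+5])[0].mean())/10-.5,m[v*10+5].sum()/10) for v in range(166,172)])
o=(hsv[...,0]<18)&(hsv[...,1]>150)&(hsv[...,2]>90);o[:,:365]=0;o[:,395:]=0;o[:140]=0;o[165:]=0
vv,uu=np.where(o);print("orange",[(v,uu[vv==v].mean(),(vv==v).sum()) for v in np.unique(vv)]);print([(z,proj(p,pos+R[:,1]*.012+[0,0,z])) for z in(0,.02)])
# lateral sensitivity
print("px per 10mm toolx",proj(p,pos+R[:,0]*.01-[0,0,.04])-proj(p,pos-[0,0,.04]))
X=cloud(p);q=[pt(p,(uu[vv==v].mean(),v)).round(4).tolist() for v in np.unique(vv)];print(q[:4])
E
```

```text
[(166, np.float64(377.27), np.float64(18.8), 188), (167, np.float64(377.56), np.float64(19.4), 166), (168, np.float64(377.82), np.float64(19.6), 157), (169, np.float64(377.92), np.float64(19.3), 157), (170, np.float64(377.93), np.float64(18.8), 148), (171, np.float64(377.87), np.float64(17.9), 146)]
[(166, np.float64(376.65), np.float64(19.0)), (167, np.float64(376.65), np.float64(19.4)), (168, np.float64(376.6), np.float64(19.5)), (169, np.float64(376.5), np.float64(19.5)), (170, np.float64(376.45), np.float64(19.2)), (171, np.float64(376.45), np.float64(18.6))]
orange [(np.int64(153), np.float64(380.0), np.int64(7)), (np.int64(154), np.float64(380.0), np.int64(7)), (np.int64(155), np.float64(380.0), np.int64(7)), (np.int64(156), np.float64(380.0), np.int64(7)), (np.int64(157), np.float64(379.5), np.int64(8)), (np.int64(158), np.float64(379.5), np.int64(8)), (np.int64(159), np.float64(379.0), np.int64(7)), (np.int64(160), np.float64(379.5), np.int64(6))]
[(0, array([377.84808624, 160.81759368])), (0.02, array([378.93792169, 154.93774684]))]
px per 10mm toolx [3.93486299 0.67741253]
[[0.4799, -0.1621, 0.1123], [0.4796, -0.1629, 0.1083], [0.4789, -0.1619, 0.1061], [0.3485, 0.4912, 0.7486]]
```

```bash
python3 -m pendant '[[-0.01,0.012,0,0,0,0,1],[0,0,0,0,0,0,1],[0,0,0.04,0,0,0,1],[0,0,0.03,0,0,0,1],[0,0,0.02,0,0,0,1],[0,0,0.0,0,0,0,1]]'
```

```text
clock: 9.02
position: [0.484, -0.1717, 0.0758]
ee_rot: [[-0.98, -0.199, -0.0], [-0.199, 0.98, 0.0], [0.0, 0.0, -1.0]]
ft_force: [-0.0, 0.6, -1.8]
gripper_width: 0.024
grasp_force: 59.9
```

```bash
python3 -m pendant '[[0,0,0.02,0,0,0,1],[0,0,0.02,0,0,0,1],[0,0,0,0,0,0,1]]'; python3 -m pendant '[[0,0,0.03,0,0,0,1],[0,0,0.02,0,0,0,1],[0,0,0,0,0,0,1]]'
```

```text
clock: 9.4
position: [0.484, -0.1717, 0.0719]
ee_rot: [[-0.98, -0.198, -0.0], [-0.198, 0.98, 0.0], [0.0, 0.0, -1.0]]
ft_force: [-0.4, 0.3, -2.6]
gripper_width: 0.0236
grasp_force: 59.9
clock: 9.78
position: [0.484, -0.1717, 0.0668]
ee_rot: [[-0.98, -0.199, -0.0], [-0.199, 0.98, 0.0], [0.0, 0.0, -1.0]]
ft_force: [-0.4, 0.1, -1.3]
gripper_width: 0.0236
grasp_force: 59.9
```

```bash
cat > ok.py <<'E'
from h import *
s=state();R=np.array(s["ee_rot"]);f=R.T@np.array(s["ft_force"]);p=np.array(s["position"])
print("pull",round((p-[.484,-.1717,.0668])@R[:,1]*1000,1),"f tool",f.round(1))
raise SystemExit(0 if abs(f[1])<5 else 1)
E
python3 -m pendant '[[0,0.02,0,0,0,0,1],[0,0.02,0,0,0,0,1],[0,0.03,0,0,0,0,1],[0,0.03,0,0,0,0,1]]' >/dev/null; python3 ok.py && python3 -m pendant '[[0,0.03,0,0,0,0,1],[0,0.04,0,0,0,0,1],[0,0.04,0,0,0,0,1],[0,0.04,0,0,0,0,1],[0,0.03,0,0,0,0,1]]' >/dev/null; python3 ok.py && python3 -m pendant '[[0,0.04,0,0,0,0,1],[0,0.04,0,0,0,0,1],[0,0.04,0,0,0,0,1],[0,0.03,0,0,0,0,1]]' ; python3 ok.py
```

```text
pull 9.8 f tool [-0.1 -2.1  3.5]
pull 28.3 f tool [-0.1 -2.4  2.4]
clock: 11.4
position: [0.4755, -0.1293, 0.0671]
ee_rot: [[-0.98, -0.199, 0.0], [-0.199, 0.98, 0.0], [-0.0, 0.0, -1.0]]
ft_force: [0.5, -2.0, -2.0]
gripper_width: 0.0237
grasp_force: 59.9
pull 43.3 f tool [-0.1 -2.   2. ]
```

```bash
python3 -m pendant '[[0,0.03,0,0,0,0,1],[0,0.03,0,0,0,0,1],[0,0.03,0,0,0,0,1]]' >/dev/null; python3 ok.py && python3 -m pendant '[[0,0.015,0,0,0,0,1],[0,0.015,0,0,0,0,1]]' >/dev/null && python3 ok.py && python3 -m pendant '[[0,0.015,0,0,0,0,1],[0,0.015,0,0,0,0,1]]' >/dev/null && python3 ok.py && python3 -m pendant '[[0,0.015,0,0,0,0,1],[0,0.015,0,0,0,0,1]]' >/dev/null && python3 ok.py && python3 -m pendant '[[0,0.015,0,0,0,0,1],[0,0.015,0,0,0,0,1]]' >/dev/null && python3 ok.py && python3 -m pendant '[[0,0.015,0,0,0,0,1],[0,0.015,0,0,0,0,1]]' >/dev/null && python3 ok.py && python3 -m pendant '[[0,0.015,0,0,0,0,1],[0,0.015,0,0,0,0,1]]' >/dev/null && python3 ok.py && python3 -m pendant '[[0,0.015,0,0,0,0,1],[0,0.015,0,0,0,0,1]]' >/dev/null && python3 ok.py
```

```text
pull 52.1 f tool [-0.5 -1.9  2.9]
pull 55.0 f tool [ 0.  -2.5  2.6]
pull 58.0 f tool [-0.4 -2.   3.2]
pull 61.0 f tool [-0.1 -1.8  2.6]
pull 64.0 f tool [ 0.  -1.6  3.4]
pull 67.1 f tool [-0.6 -2.2  2.4]
pull 70.0 f tool [-0.7 -2.2  2.8]
pull 73.0 f tool [-0.9 -2.5  2.6]
```

```bash
python3 -m pendant '[[0,0.015,0,0,0,0,1],[0,0.015,0,0,0,0,1]]' >/dev/null; python3 ok.py && python3 -m pendant '[[0,0.015,0,0,0,0,1],[0,0.015,0,0,0,0,1]]' >/dev/null && python3 ok.py && python3 -m pendant '[[0,0.015,0,0,0,0,1],[0,0.015,0,0,0,0,1]]' >/dev/null && python3 ok.py && python3 -m pendant '[[0,0.015,0,0,0,0,1],[0,0.015,0,0,0,0,1]]' >/dev/null && python3 ok.py && python3 -m pendant '[[0,0.015,0,0,0,0,1],[0,0.015,0,0,0,0,1]]' >/dev/null && python3 ok.py && python3 -m pendant '[[0,0.015,0,0,0,0,1],[0,0.015,0,0,0,0,1]]' >/dev/null && python3 ok.py && python3 -m pendant '[[0,0.015,0,0,0,0,1],[0,0.015,0,0,0,0,1]]' >/dev/null && python3 ok.py && python3 -m pendant '[[0,0.015,0,0,0,0,1],[0,0.015,0,0,0,0,1]]' >/dev/null && python3 ok.py && python3 -m pendant '[[0,0.015,0,0,0,0,1],[0,0.015,0,0,0,0,1]]' >/dev/null && python3 ok.py && python3 -m pendant '[[0,0.015,0,0,0,0,1],[0,0.015,0,0,0,0,1]]' >/dev/null && python3 ok.py && python3 -m pendant '[[0,0.015,0,0,0,0,1],[0,0.015,0,0,0,0,1]]' >/dev/null && python3 ok.py && python3 -m pendant '[[0,0.015,0,0,0,0,1],[0,0.015,0,0,0,0,1]]' >/dev/null && python3 ok.py
```

```text
pull 76.1 f tool [ 0.1 -1.9  2.5]
pull 79.1 f tool [-0.6 -2.1  3. ]
pull 82.0 f tool [ 0.5 -1.8  2.4]
pull 85.0 f tool [-1.1 -2.   2.8]
pull 88.1 f tool [ 0.3 -2.5  2.3]
pull 91.1 f tool [ 0.6 -2.1  2.6]
pull 94.0 f tool [-0.6 -1.3  3.1]
pull 96.9 f tool [-0.3 -4.   3.7]
pull 98.5 f tool [-1.1 -8.5  7.1]
```

```bash
python3 -m pendant '[[0,0,0,0,0,0,1],[0,0,0,0,0,0,1],[0,0,0,0,0,0,1]]' >/dev/null; python3 ok.py; python3 -m pendant '[[0,0,0,0,0,0,1],[0,0,0,0,0,0,1],[0,0,0,0,0,0,1]]' >/dev/null; python3 ok.py
```

```text
pull 98.3 f tool [-0.4 -7.9  6.4]
pull 98.3 f tool [-0.8 -7.1  6.5]
```

```bash
python3 -m pendant '[[0,0.01,0,0,0,0,1],[0,0,0,0,0,0,1],[0,0,0,0,0,0,1],[0,0,0,0,0,0,1]]' >/dev/null; python3 ok.py; python3 -m pendant '[[0,0,0,0,0,0,1],[0,0,0,0,0,0,1],[0,0,0,0,0,0,1],[0,0,0,0,0,0,1],[0,0,0,0,0,0,1]]' ; python3 ok.py
```

```text
pull 98.9 f tool [-0.9 -8.6  6.9]
clock: 17.65
position: [0.4645, -0.0748, 0.067]
ee_rot: [[-0.98, -0.197, 0.001], [-0.197, 0.98, -0.002], [-0.001, -0.002, -1.0]]
ft_force: [2.5, -7.7, -6.7]
gripper_width: 0.0234
grasp_force: 59.9
pull 98.9 f tool [-0.9 -8.1  6.8]
```

```bash
python3 -m pendant '[[0,-0.02,0,0,0,0,1],[0,-0.02,0,0,0,0,1],[0,0,0,0,0,0,1]]' >/dev/null; python3 ok.py; python3 -m pendant '[[0,-0.01,0,0,0,0,1],[0,0,0,0,0,0,1]]' >/dev/null; python3 ok.py
```

```text
pull 96.8 f tool [ 0.1 -3.3  2. ]
pull 96.6 f tool [ 0.4 -0.5  2.2]
```

```bash
python3 -m pendant '[[0,-0.015,0,0,0,0,1],[0,0,0,0,0,0,1]]' >/dev/null; python3 ok.py; python3 -m pendant '[[0,0,-0.03,0,0,0,1],[0,0,-0.05,0,0,0,1],[0,0,0,0,0,0,1]]' >/dev/null; python3 ok.py && python3 -m pendant '[[0,0,-0.1,0,0,0,1],[0,0,-0.2,0,0,0,1],[0,0,-0.3,0,0,0,1],[0,0,0,0,0,0,1],[0,0,0,0,0,0,1]]'
python3 - <<'E'
from m import *
s=state();R=np.array(s["ee_rot"]);print("to mat tool mm",R.T@(np.array([.5575,.198,.15])-s["position"])*1000)
p=cam("side");save(p,"d.png",(260,80,460,260),4)
print(np.round([r["xy"] for r in find_in(p,"tray_hole")[:2]],1))
E
```

```text
pull 94.6 f tool [-0.5 -0.2  1.9]
pull 94.3 f tool [ 0.3 -0.6  2.4]
clock: 19.52
position: [0.465, -0.079, 0.1347]
ee_rot: [[-0.98, -0.199, -0.0], [-0.199, 0.98, 0.0], [0.0, 0.0, -1.0]]
ft_force: [-0.5, 0.3, -2.6]
gripper_width: 0.024
grasp_force: 59.9
to mat tool mm [-145.66494412  253.12975894  -15.30128163]
[[383.5 166.3]]
```

View pics/d.png

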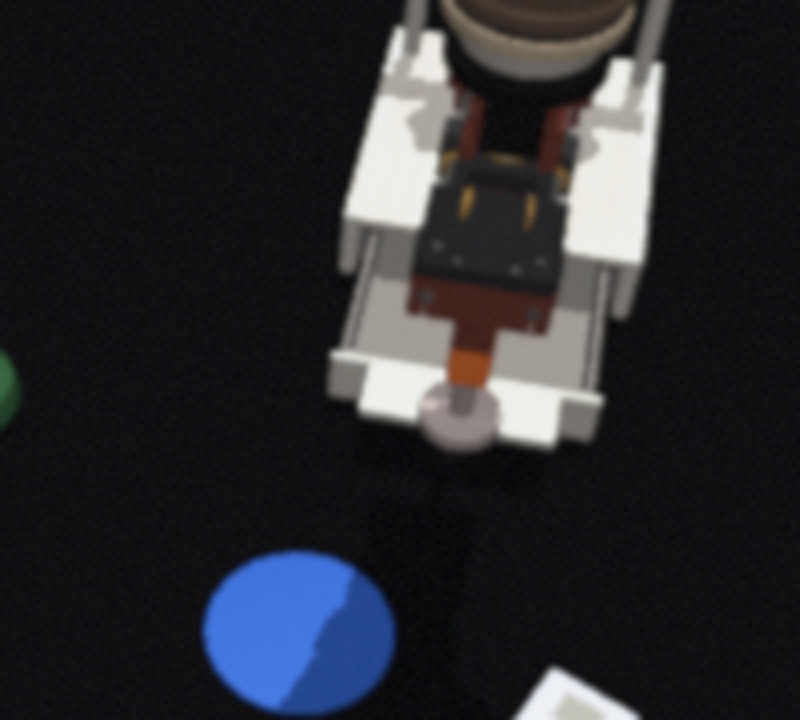

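The tray is out (lip at crop (460,400)), clear of the hook. Now back to the cork mat.

```bash
python3 -m pendant '[[-0.12,0.21,-0.1,0,0,0,1],[-0.24,0.42,0,0,0,0,1],[-0.24,0.42,0,0,0,0,1],[-0.24,0.42,0,0,0,0,1],[-0.24,0.42,0,0,0,0,1],[-0.24,0.42,0,0,0,0,1],[-0.12,0.21,0,0,0,0,1],[0,0,0,0,0,0,1],[0,0,0,0,0,0,1]]'
python3 - <<'E'
from m import *
s=state();R=np.array(s["ee_rot"]);print("to mat tool mm",R.T@(np.array([.5575,.198,.060])-s["position"])*1000)
E
```

```text
clock: 20.75
position: [0.5561, 0.1943, 0.1445]
ee_rot: [[-0.98, -0.197, -0.001], [-0.197, 0.98, -0.002], [0.001, -0.001, -1.0]]
ft_force: [-0.1, -0.7, -1.7]
gripper_width: 0.0236
grasp_force: 59.9
to mat tool mm [-2.20923227  3.42257289 84.44417781]
```

```bash
python3 -m pendant '[[-0.02,0.034,0.2,0,0,0,1],[0,0,0.2,0,0,0,1],[0,0,0.2,0,0,0,1],[0,0,0.2,0,0,0,1],[0,0,0.05,0,0,0,1],[0,0,0,0,0,0,1],[0,0,0,0,0,0,1]]'
python3 - <<'E'
from h import *
p=cam("side");save(p,"e.png",(220,210,360,330),5)
E
```

```text
clock: 21.62
position: [0.5584, 0.2, 0.061]
ee_rot: [[-0.98, -0.198, 0.001], [-0.198, 0.98, 0.0], [-0.001, 0.0, -1.0]]
ft_force: [-0.3, -0.7, -2.4]
gripper_width: 0.0234
grasp_force: 59.9
```

View pics/e.png

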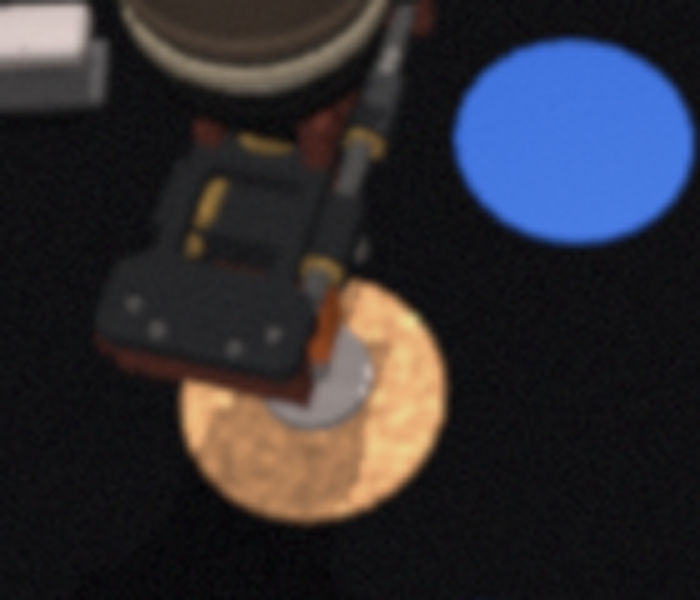

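The hook's foot (crop (322,375)) is over the middle of the cork mat. I lower to contact.

```bash
python3 -m pendant '[[0,0,0.06,0,0,0,1],[0,0,0.05,0,0,0,1],[0,0,0,0,0,0,1],[0,0,0,0,0,0,1]]'; python3 -m pendant '[[0,0,0.02,0,0,0,1],[0,0,0,0,0,0,1],[0,0,0,0,0,0,1]]'
```

```text
clock: 22.18
position: [0.5578, 0.2002, 0.049]
ee_rot: [[-0.98, -0.199, -0.0], [-0.199, 0.98, -0.0], [0.0, -0.0, -1.0]]
ft_force: [0.1, 0.1, -1.4]
gripper_width: 0.0238
grasp_force: 59.9
clock: 22.55
position: [0.5577, 0.2001, 0.047]
ee_rot: [[-0.98, -0.198, -0.0], [-0.198, 0.98, -0.0], [0.0, -0.0, -1.0]]
ft_force: [0.7, -0.0, -2.0]
gripper_width: 0.0234
grasp_force: 59.9
```

```bash
python3 -m pendant '[[0,0,0.01,0,0,0,1],[0,0,0,0,0,0,1],[0,0,0,0,0,0,1]]' | sed -n 2,4p;  python3 -m pendant '[[0,0,0.01,0,0,0,1],[0,0,0,0,0,0,1],[0,0,0,0,0,0,1]]' | sed -n 2,4p
```

```text
position: [0.5579, 0.2002, 0.047]
ee_rot: [[-0.98, -0.198, 0.0], [-0.198, 0.98, 0.0], [-0.0, 0.0, -1.0]]
ft_force: [-3.8, -0.9, 6.0]
position: [0.558, 0.2003, 0.047]
ee_rot: [[-0.98, -0.198, 0.001], [-0.198, 0.98, 0.001], [-0.001, 0.0, -1.0]]
ft_force: [-5.8, -1.7, 14.4]
```

```bash
python3 -m pendant '[[0,0,-0.012,0,0,0,1],[0,0,0,0,0,0,1],[0,0,0,0,0,0,0.4],[0,0,0,0,0,0,0.3],[0,0,0,0,0,0,0.1],[0,0,0,0,0,0,-0.4],[0,0,0,0,0,0,-1],[0,0,0,0,0,0,-1],[0,0,0,0,0,0,-1],[0,0,0,0,0,0,-1]]' 10
python3 -m pendant '[[0,0,-0.1,0,0,0,-1],[0,0,-0.2,0,0,0,-1],[0,0,-0.4,0,0,0,-1],[0,0,-0.4,0,0,0,-1],[0,0,-0.4,0,0,0,-1],[0,-0,-0.3,0,0,0,-1],[0,0,0,0,0,0,-1],[0,0,0,0,0,0,-1]]'
python3 - <<'E'
from m import *
p=cam("side");measure(p,"side");save(p,"f.png",(180,100,440,330),3)
E
```

```text
clock: 24.55
position: [0.5577, 0.2002, 0.0463]
ee_rot: [[-0.98, -0.199, -0.0], [-0.199, 0.98, 0.0], [-0.0, 0.0, -1.0]]
ft_force: [-0.2, -0.4, -0.9]
gripper_width: 0.0857
grasp_force: 0.0
clock: 25.55
position: [0.5573, 0.2001, 0.2259]
ee_rot: [[-0.98, -0.199, -0.0], [-0.199, 0.98, -0.0], [0.001, -0.0, -1.0]]
ft_force: [-0.6, -0.7, -0.9]
gripper_width: 0.0876
grasp_force: 0.0
side handle n 278 topz 0.10041936323304056 top mean [0.55574274 0.20095112 0.09920856] rect ((556.1383056640625, 199.3768310546875), (23.597217559814453, 24.565351486206055), 13.499388694763184)
cork (0.5634855628013611, 0.19301371276378632) 0.06481625884771347 z 0.004373794904947936
arm n 77 [0.5622908  0.16304059 0.03502064] far [[0.567, 0.139, 0.037], [0.565, 0.139, 0.035], [0.569, 0.14, 0.038], [0.568, 0.141, 0.036], [0.571, 0.141, 0.039], [0.566, 0.141, 0.038]]
housing ((525.675537109375, -383.89862060546875), (200.35855102539062, 224.84347534179688), 11.28573226928711) lip ((498.3831481933594, -209.19729614257812), (187.02822875976562, 142.18499755859375), 9.489754676818848) 0.041044495964521366
```

View pics/f.png

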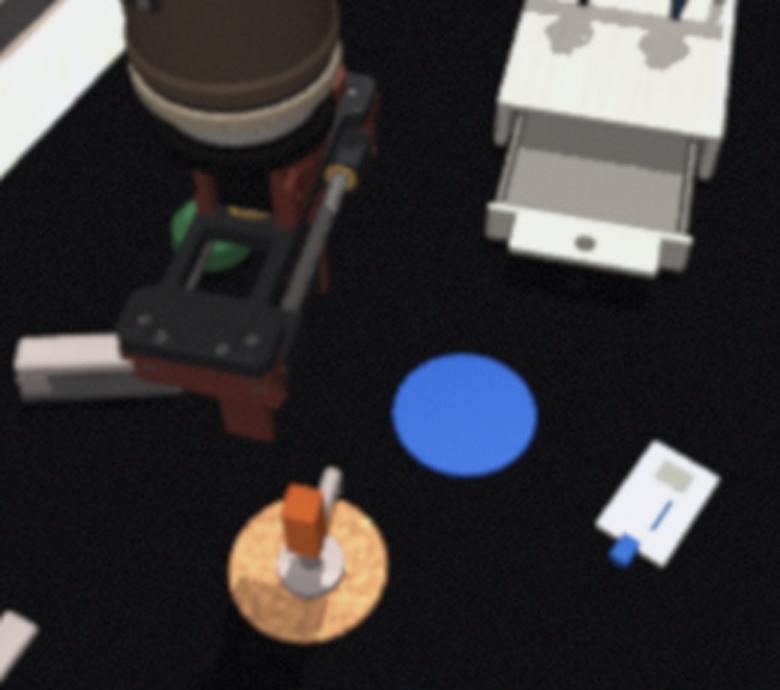

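The hook stands upright in the middle of the cork mat (crop (308,565)). The tray is out, with its hole at (585,242).

```bash
python3 -c "
from h import *
p=cam('side');print(onz(p,(374.8,180.5),.04));print(job_done())"
```

```text
[ 0.47525365 -0.13855269  0.04      ]
the job is handed in; nothing more can be done
None
```

I handed the job in: the tray is drawn out about 92 mm to its sprung stop, the light pull was held at about 8 N for over a second, and the hook is released and standing upright on the cork mat. The judge's result was not shown.

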